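# Clamp the sleeve and draw the plug gauge half out

### The job

A steel plug gauge with a black grip stands fully down in the snug bore of the fired clay sleeve in the green inspection fixture. Swing the blue keeper by its yellow post fully home over the sleeve, and only then draw the gauge straight up about 40 mm, so that its red band just clears the sleeve, without jamming or side force that heaves the sleeve about and without pulling the gauge right out. Finish while still holding the gauge there, steady in the gripper, keeper still closed, and leave everything else on the bench where it is.

Things in the scene. Friction and masses are not known exactly. Their poses are not given: they have to be found in the camera images.
- fixture: green base plate 210 x 130 x 14 mm fixed on the bench; the origin is on the bore axis at the underside (bench level), its +x points from the bore axis to the keeper's pivot post, z up. A 10 mm high aluminium nest ring (inner radius 41.5 mm) on the plate locates the sleeve
- keeper (a joint): angle (rad) of the blue keeper, a flat forked bar swinging level on an upright pivot; stays where left (about 1 N at the post). 0 = fully home at its stop, prongs either side of the gauge; grows as it opens, clockwise from above, to 1.6. At angle a the yellow post is at x = 0.100 - 0.180 cos a, y = 0.180 sin a in the fixture's frame. Underside 91, top 101 mm above the bench, 2 mm above the sleeve
- keeper_handle (a point): centre of the keeper's upright round yellow post (diameter 16 mm, 30 mm tall, from 101 to 131 mm above the bench; this point is 116 mm above the bench). Its circle about the pivot has a radius of 180 mm
- keeper_pivot (a point): point on the keeper's upright pivot axis, 96 mm above the bench and 100 mm from the bore axis; the pivot post is 34 mm across
- sleeve_top (a point): centre of the bore's top mouth in the tan fired clay sleeve in the nest (80 mm outside, 75 mm tall, 0.55 kg, loose, top 89 mm above the bench, 1.5 mm play in the nest). The upright bore is 25.4 mm wide and goes through to the base plate; the line from the pivot through this point leads to the post's place when the keeper is home
- gauge_grip (a point): centre of the black round grip (30 mm across, 48 mm tall) of the loose upright plug gauge; z is its axis. Fully down it is 46 mm above the sleeve's top, 135 mm above the bench. Below is a 24 mm steel shaft, its foot 121 mm below this point; its 6 mm red band has its lower edge 40 mm below the sleeve's top when fully down. 0.3 to 0.55 kg; drops back if let go
- spare_sleeve_mid (a point): bystander: tan clay sleeve, 80 mm across, 75 mm tall, standing beside the fixture; point at its centre
- raw_sleeve_mid (a point): bystander: grey-olive clay sleeve, 80 mm across, 75 mm tall; point at its centre
- pot_mid (a point): bystander: round clay pot, 110 mm across, 100 mm tall; point at its centre
- oil_bottle_mid (a point): bystander: white bottle with red cap, 60 mm across, 150 mm tall; point at its centre
- brush_grip (a point): bystander: brush lying on the bench; point on its handle
- dish_mid (a point): bystander: blue bowl, 110 mm across, 40 mm tall; point on its axis half-way up
Not all that is in view belongs to the job. Of the things shaped like the part that bears gauge_grip, the bare steel one is meant.

How it is judged:
By the outcome, as a careful person would: the job done as asked, in the order asked, and still so for the second after the job is handed in, while the arm keeps its last pose, push and grip.
It also fails if it takes over 56 s, if anything falls off the work surface, if the arm or the gripper's body presses on something with over 40 N, if the wrist force passes 120 N, or if a joint passes its speed limit or range.

### The arm

A 6-joint arm with a two-finger parallel gripper is mounted at the origin on the work surface. World frame = base frame: x ahead of the robot, y to its left, z up, the work surface at z = 0. Lengths are in m, angles in rad, forces in N, time in s.
With the tool pointing down it reaches from about 0.375 to 0.9 m from the base axis. Payload 3.1 kg.
Tool frame: the origin (TCP) lies between the finger pads; the fingertips stand r.tip_reach ahead of it and the grasp point (between the pads) lies 3 mm ahead of it (r.tip_reach is the distance from the TCP to the fingertips, in m); z points along the fingers, y is the line along which they close (so a half turn about z gives the same grasp; the last joint's range is limited). The gripper opens to 87 mm and grips with 3 to 60 N. Pads are 19 mm wide; open, the fingers measure 117 mm over their backs; the gripper's body (75 mm by 190 mm) begins 51 mm behind the grasp point.
Start: joints at [0.952, 0.527, 1.433, -0, 1.181, -0.178], TCP at [0.267, 0.565, 0.245] pointing down, gripper open.
Joint ranges: [-3.08, 3.08], [-0.75, 2.2], [0.22, 2.44], [-1.43, 4.57], [0, 2.65], [-2.85, 2.85]. Speed limits (rad/s): [2.79, 2.79, 3.14, 3.14, 3.14, 3.14].

### API

Orientations are given as a unit quaternion [w, x, y, z].
In Python, from workcell import r gives the robot as it stands.
- The arm moves only by the tool step_arm, never from a script. Its argument "moves" is a list of rows, each a list of 2 entries, a list of its own where there are three numbers: the shift along the tool's x, y, z each as a share of 4 cm, from -1 to 1, then the turn, a rotation vector about the tool's x, y, z each as a share of 60 degrees, from -1 to 1. A call has 1 to 20 rows; each row shifts and turns the commanded pose from where the row before left it, along the tool's axes as they then stand; what a row does not reach is not made up. A row lasts 1/10 s, in which the tool goes at most 50 mm and 8.59 degrees, less where a joint would pass 70% of its speed; a pose out of reach is approached as far as the arm can. A call with a number of a shift or a turn outside -1 to 1 is refused whole. A call with a gripper value outside its range is refused whole. "grip" is the opening, from 0 (shut) to 1 (fully open), set as the call begins (left out, the last holds). The fingers move at their own pace and stop on an object; "squeeze" is the grip in N (left out, the last holds). Time passes only in rows, so rows that do not move let the fingers close. It gives the time, the measured TCP pose, the force, the opening and the grip force at its end, in the units of the state.
- r.state(): the state, without advancing time (a new reading comes with each control period).
- r.snapshot(name): name is "side" or "top" or "wrist"; returns (picture, depth): 420x560x3 uint8, red, green, blue; 420x560 float32, m along the optical axis (not along the pixel's ray), 0 where there is no reading.
- r.calibration(name): a dict with "camera_matrix" (3x3 intrinsics, pixels), "k1" (the pictures are not rectified: a ray, as slopes to the right and down, at radius r is drawn at 1 + k1 r^2 times it, then the intrinsics apply), "rvec" (rotation vector, rad) and "tvec" (3), from world to camera coordinates, as OpenCV has them. Camera axes: x right, y down, z forward; pixel columns grow to the right and rows downward; lengths in m; the calibration is good to about 2 mm. A picture is of the moment at which its call begins: read the wrist's pose just before it. calibration takes no time and is no camera call; for the wrist camera it gives the pose at the moment of the call.
- r.hand_in(): hands the job in; it is judged then, once.
Trained networks look in the newest picture that a camera, given by its name, has taken for a name from the list of things; names that differ only in an ending like _2 or _b are one class to them, and where a whole thing is asked for, a point or a joint stands for the part that bears it (a point fixed in the world has none). Each returns a list of dicts, best first, with "p" (0 to 1); they miss things now and then, are a little off and sometimes report something else, mostly with a low value. They report only what shows in the picture. A call takes as long as a camera call. They do not tell look-alikes from the thing itself.
- r.find_in(camera, thing): "point" ([column, row] as shares, 0 to 1, of the picture: columns of its width, rows of its height, amid what is visible of it).
The state is a dict: "clock": time; "q": joint angles; "qd": joint speeds; "joint_torque": joint torques, N m; "position": TCP position; "ee_rot": TCP orientation; "wrist_force": force on the tool from outside, world axes, zero at the start; "torque": the same for the moment, N m; "opening": finger opening in m; "gripper_force": force on a finger pad.
Only numpy, scipy, OpenCV 4.12 (cv2) and the standard library are available. Lean on these libraries where they do the work, as an engineer would, in place of code of your own. Each camera call takes 0.05 s, during which the arm holds its last target. There are 200 camera calls.

## Working session

There is one attempt and no reset: what is moved stays moved. The work goes in short steps, Python scripts to look and compute and a tool call to move; the robot and the scene stay as the last step left them, time stands still between calls to the robot, and variables do not carry over. Pictures are saved under pics/ and viewed, at most 10 in all, crops included, and the job is handed in when it is done.

Besides the shell and the picture viewer there is one more tool, called after "Call:" as a command line: name --argument value ..., lists and objects as JSON in quotes. step_arm: Moves the arm, as the interface text tells. Shift numbers are shares of 4 cm and turn numbers shares of 60 degrees, none past 1 either way. Its arguments: {"type":"object","properties":{"moves":{"type":"array","items":{"type":"array"}},"grip":{"type":"number"},"squeeze":{"type":"number"}},"required":["moves"]}

```bash
ls; mkdir -p pics
cat > h.py <<'E'
import numpy as np, cv2
from workcell import r
def w2c(c):
    R,_=cv2.Rodrigues(np.array(c["rvec"],float)); return R,np.array(c["tvec"],float).ravel()
def ray(c,u,v):
    K=np.array(c["camera_matrix"],float)
    p=cv2.undistortPoints(np.array([[[u,v]]],float),K,np.array([c["k1"],0,0,0],float))[0,0]
    R,t=w2c(c); return -R.T@t, R.T@np.array([p[0],p[1],1.])
def at_z(c,u,v,z):
    o,d=ray(c,u,v); return o+d*(z-o[2])/d[2]
def at_d(c,u,v,dep):
    o,d=ray(c,u,v); return o+d*dep
def px(c,P):
    K=np.array(c["camera_matrix"],float);R,t=w2c(c)
    return cv2.projectPoints(np.array(P,float).reshape(-1,1,3),cv2.Rodrigues(R)[0],t,K,np.array([c["k1"],0,0,0],float))[0][:,0]
E
python3 - <<'E'
from h import *
s=r.state();print({k:np.round(v,3) for k,v in s.items()},r.tip_reach)
for n in("top","side"):
    im,d=r.snapshot(n);c=r.calibration(n)
    cv2.imwrite(f"pics/{n}0.png",im[:,:,::-1]);np.save(f"{n}0.npy",d)
    for t in("keeper_handle","keeper_pivot","sleeve_top","gauge_grip"):
        for f in r.find_in(n,t)[:3]:
            u,v=f["point"][0]*560,f["point"][1]*420
            print(n,t,round(f["p"],2),round(u),round(v),np.round(at_d(c,u,v,d[int(v),int(u)]),3))
E
```

```text
pics
{'clock': np.float64(0.0), 'q': array([ 0.951,  0.528,  1.434,  0.   ,  1.181, -0.178]), 'qd': array([-0.002,  0.002,  0.   , -0.001, -0.001, -0.001]), 'joint_torque': array([ 1.0000e-03, -4.4003e+01, -1.7659e+01,  6.3000e-02,  5.8000e-02,
       -0.0000e+00]), 'position': array([0.266, 0.565, 0.244]), 'ee_rot': array([-0.   ,  0.219,  0.976, -0.001]), 'wrist_force': array([-0.048,  0.267, -1.   ]), 'torque': array([0.027, 0.023, 0.057]), 'gripper_force': np.float64(0.0), 'opening': np.float64(0.087)} 0.022
top keeper_handle 0.97 291 163 [ 0.626 -0.042  0.105]
top keeper_handle 0.65 300 178 [ 0.597 -0.075  0.012]
top keeper_pivot 0.69 299 176 [ 0.601 -0.072  0.017]
top keeper_pivot 0.35 430 182 [ 0.565 -0.467  0.108]
top sleeve_top 0.97 305 203 [ 0.5   -0.081  0.125]
top gauge_grip 0.61 358 166 [ 0.608 -0.237  0.147]
top gauge_grip 0.52 313 260 [ 0.335 -0.101  0.145]
top gauge_grip 0.45 329 247 [ 0.371 -0.149  0.145]
side keeper_handle 0.97 319 213 [0.658 0.007 0.001]
side keeper_pivot 0.71 317 244 [ 0.585 -0.095  0.007]
side keeper_pivot 0.65 353 393 [ 0.4   -0.53   0.097]
side sleeve_top 0.69 297 243 [ 0.504 -0.111  0.085]
side sleeve_top 0.53 315 286 [ 0.482 -0.244  0.07 ]
side gauge_grip 0.79 355 264 [ 0.592 -0.258  0.113]
side gauge_grip 0.78 244 242 [ 0.367 -0.054  0.111]
side gauge_grip 0.71 318 206 [ 0.622 -0.033  0.098]
```

View pics/top0.png

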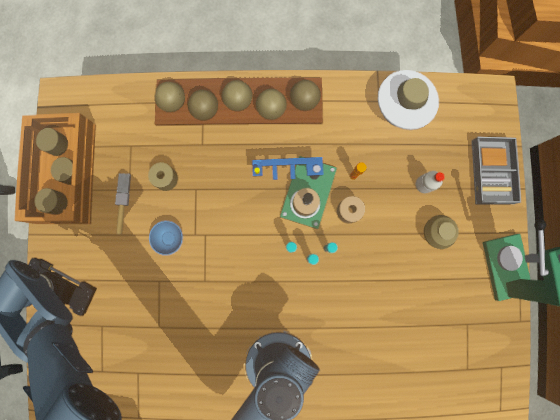

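View pics/side0.png

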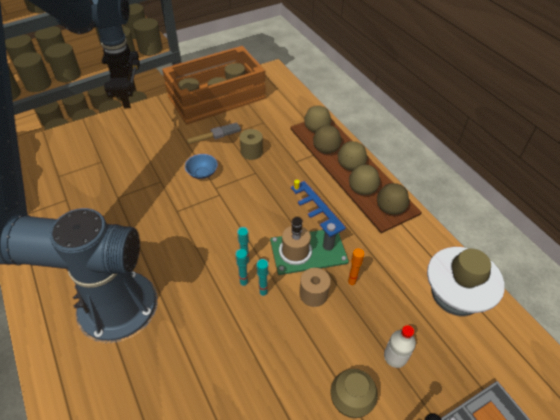

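The top view shows the bare gauge at (307,199), the keeper's pivot at (317,168) and its yellow post at (257,170). The side view shows the post at (297,184), the gauge grip at (297,222) and the pivot at (330,235). The cyan and orange gauges are look-alikes. Next I'll get rough positions.

Run:
```python
from h import *
def blob(im,lo,hi,box):
    h=cv2.cvtColor(im,cv2.COLOR_BGR2HSV);m=cv2.inRange(h,lo,hi);x0,y0,x1,y1=box
    ys,xs=np.nonzero(m[y0:y1,x0:x1]);return xs.mean()+x0,ys.mean()+y0,len(xs)
t=cv2.imread("pics/top0.png");s=cv2.imread("pics/side0.png")
ct,cs=r.calibration("top"),r.calibration("side")
dt=np.load("top0.npy")
a=blob(t,(24,180,140),(35,255,255),(248,160,266,180));print("yellow top",a,at_z(ct,a[0],a[1],.128))
a=blob(s,(24,180,140),(35,255,255),(288,176,306,192));print("yellow side",a,at_z(cs,a[0],a[1],.12))
for nm,u,v in(("gauge",307,199),("pivot",317,168)):
    print(nm,at_z(ct,u,v,.155),at_d(ct,u,v,dt[v,u]))
d=np.load("side0.npy")
for u,v in((297,220),(330,228),(330,235),(297,243)):print(u,v,at_d(cs,u,v,d[v,u]))
print(r.calibration("wrist"), r.calibration("top")["tvec"])
big=cv2.hconcat([cv2.resize(t[140:230,240:360],(480,360),interpolation=2),cv2.resize(s[170:290,270:370],(300,360),interpolation=2)])
cv2.imwrite("pics/z.png",big)
```

```text
yellow top (np.float64(256.6), np.float64(170.05), 20) [0.60004845 0.06142605 0.128     ]
yellow side (np.float64(296.2682926829268), np.float64(182.97560975609755), 41) [0.60104706 0.06134714 0.12      ]
gauge [ 0.50907967 -0.08540811  0.155     ] [ 0.50820715 -0.08491774  0.16174623]
pivot [ 0.60009559 -0.11578724  0.155     ] [ 0.60922032 -0.12016429  0.10989605]
297 220 [ 0.51350179 -0.08869231  0.15828186]
330 228 [ 0.60238571 -0.12385222  0.10764492]
330 235 [ 0.59208672 -0.14070828  0.10123526]
297 243 [ 0.50377592 -0.11041825  0.08541521]
{'camera_matrix': array([[340.27147007,   0.        , 277.53936789],
       [  0.        , 340.27147007, 213.51383689],
       [  0.        ,   0.        ,   1.        ]]), 'k1': 0.00473594182463361, 'rvec': array([-2.44731111, -1.55177732, -0.21845251]), 'tvec': array([-0.62492943, -0.03311611,  0.39091336])} [0.01208363 0.48991718 1.35913742]
```

View pics/z.png

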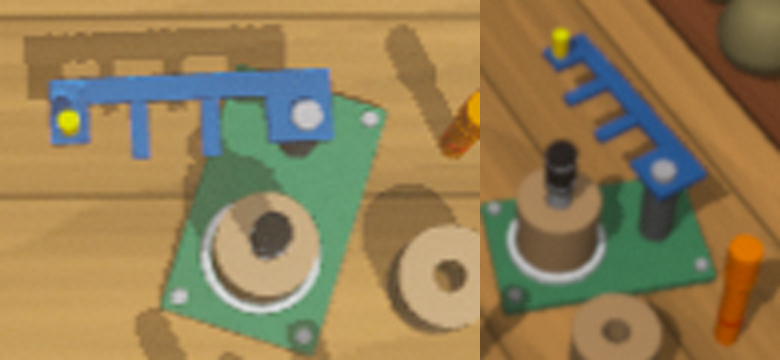

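The yellow post agrees between the two cameras, at about (0.600, 0.061). The pivot is at about (0.606, -0.119) and the bore at about (0.508, -0.086). I'll go above the post, turn the fingers so they close tangentially to its circle, and look with the wrist camera.

Call:
step_arm --moves '[[[-0.72,-0.437,0],[0,0,0]],[[-0.72,-0.437,0],[0,0,0]],[[-0.72,-0.437,0],[0,0,0]],[[-0.72,-0.437,0],[0,0,0]],[[-0.72,-0.437,0],[0,0,0]],[[-0.72,-0.437,0],[0,0,0]],[[-0.72,-0.437,0],[0,0,0]],[[-0.72,-0.437,0],[0,0,0]],[[-0.72,-0.437,0],[0,0,0]],[[-0.72,-0.437,0],[0,0,0]],[[-0.72,-0.437,0],[0,0,0]],[[-0.72,-0.437,0],[0,0,0]],[[-0.72,-0.437,0],[0,0,0]],[[-0.72,-0.437,0],[0,0,0]],[[-0.72,-0.437,0],[0,0,0]],[[-0.72,-0.437,0],[0,0,0]],[[-0.72,-0.437,0],[0,0,0]],[[-0.72,-0.437,0],[0,0,0]]]'

```text
clock: 2.3
position: [0.6019, 0.0582, 0.2447]
ee_rot: [0.0, 0.219, 0.976, 0.0]
wrist_force: [-0.4, 1.2, -1.4]
opening: 0.0872
gripper_force: 0.0
```

Call:
step_arm --moves '[[[0,0,0],[0,0,0.131]],[[0,0,0],[0,0,0.131]],[[0,0,0],[0,0,0.131]],[[0,0,0],[0,0,0.131]],[[0,0,0],[0,0,0.131]],[[0,0,0],[0,0,0.131]],[[0,0,0],[0,0,0.131]],[[0,0,0],[0,0,0.131]],[[0,0,0],[0,0,0]],[[0,0,0],[0,0,0]]]' --grip 0.4

```text
clock: 3.3
position: [0.6012, 0.0595, 0.2446]
ee_rot: [0.0, 0.694, 0.72, -0.0]
wrist_force: [0.4, -0.7, 0.9]
opening: 0.0348
gripper_force: 0.0
```

Run:
```python
from h import *
s=r.state();print({k:np.round(s[k],4) for k in("clock","q","position","ee_rot","wrist_force")})
c=r.calibration("wrist");R,t=w2c(c);print("cam",-R.T@t,"axis",R[2])
im,d=r.snapshot("wrist");cv2.imwrite("pics/w1.png",im[:,:,::-1]);np.save("w1.npy",d)
print("expected px",px(c,[[.6005,.0614,.131],[.606,-.119,.11],[.508,-.086,.159]]))
```

```text
{'clock': np.float64(3.3), 'q': array([-0.0861,  0.4991,  1.4868, -0.    ,  1.1556, -0.1215]), 'position': array([0.6012, 0.0595, 0.2446]), 'ee_rot': array([ 0.    ,  0.6945,  0.7195, -0.    ]), 'wrist_force': array([ 0.4196, -0.6616,  0.9117])}
cam [0.59816243 0.13518527 0.38512051] axis [ 0.00959614 -0.27557533 -0.96123158]
expected px [[277.2404794  214.65564664]
 [276.35498076 385.17102051]
 [157.19396256 394.18299044]]
```

View pics/w1.png

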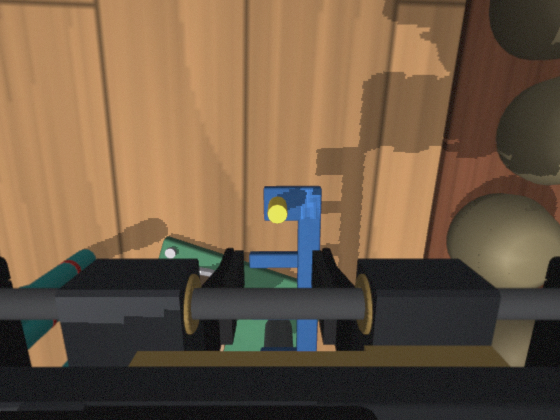

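The wrist view shows the post's top at (277,214), which matches the prediction of (277,215). Going down onto the post.

Call:
step_arm --moves '[[[0.048,-0.016,0.486],[0,0,0]],[[0,0,0.486],[0,0,0]],[[0,0,0.486],[0,0,0]],[[0,0,0.486],[0,0,0]],[[0,0,0.486],[0,0,0]],[[0,0,0.486],[0,0,0]],[[0,0,0],[0,0,0]],[[0,0,0],[0,0,0]]]'

```text
clock: 4.15
position: [0.6006, 0.0614, 0.1279]
ee_rot: [-0.0, 0.695, 0.719, -0.0]
wrist_force: [0.5, -0.0, 0.2]
opening: 0.035
gripper_force: 0.0
```

Call:
step_arm --moves '[[[0,0,0],[0,0,0]],[[0,0,0],[0,0,0]],[[0,0,0],[0,0,0]],[[0,0,0],[0,0,0]],[[0,0,0],[0,0,0]],[[0,0,0],[0,0,0]]]' --grip 0.1 --squeeze 5

```text
clock: 4.75
position: [0.601, 0.0614, 0.1287]
ee_rot: [0.001, 0.695, 0.719, 0.0]
wrist_force: [-1.2, -0.6, 5.2]
opening: 0.016
gripper_force: 5.0
```

Run:
```python
from h import *
s=r.state();print({k:np.round(s[k],4) for k in("clock","q","position","ee_rot","wrist_force","torque","opening","gripper_force")})
p=s["position"][:2];pv=np.array([.606,-.119]);b=np.array([.508,-.086])
f=lambda v:np.degrees(np.arctan2(v[1],v[0]))
print(np.linalg.norm(p-pv),f(p-pv),f(b-pv),np.linalg.norm(b-pv))
# chord step in tool frame for 18 rows of 3.8deg
for n,tot in((18,68.),):
    dth=tot/n; ch=2*.18*np.sin(np.radians(dth/2)); print("step",dth,dth/60, ch/.04, ch*np.cos(np.radians(dth/2))/.04,ch*np.sin(np.radians(dth/2))/.04)
```

```text
{'clock': np.float64(4.75), 'q': array([-0.083 ,  0.6477,  1.5856,  0.    ,  0.9069, -0.1156]), 'position': array([0.601 , 0.0614, 0.1287]), 'ee_rot': array([5.000e-04, 6.955e-01, 7.185e-01, 4.000e-04]), 'wrist_force': array([-1.1908, -0.6315,  5.2386]), 'torque': array([-0.0926,  0.184 , -0.0048]), 'opening': np.float64(0.016), 'gripper_force': np.float64(5.0004)}
0.18044374299623367 91.59730329333273 161.38983527217266 0.1034069630150697
step 3.7777777777777777 0.06296296296296296 0.296652230198961 0.2964910373220534 0.00977806063133526
```

Call:
step_arm --moves '[[[0,0,-0.04],[0,0,0]],[[-0.01,-0.2965,0],[0,0,-0.063]],[[-0.01,-0.2965,0],[0,0,-0.063]],[[-0.01,-0.2965,0],[0,0,-0.063]],[[-0.01,-0.2965,0],[0,0,-0.063]],[[0,0,0],[0,0,0]]]'

```text
clock: 5.35
position: [0.5524, 0.0528, 0.129]
ee_rot: [-0.001, 0.595, 0.804, -0.001]
wrist_force: [0.4, -2.6, -3.5]
opening: 0.0161
gripper_force: 5.0
```

```bash
cat > st.py <<'E'
from h import *
s=r.state();print({k:np.round(s[k],4) for k in("clock","position","ee_rot","wrist_force","torque","opening","gripper_force")})
p=s["position"][:2];v=p-np.array([.606,-.119])
print("R,ang",np.linalg.norm(v),np.degrees(np.arctan2(v[1],v[0])),"yang",np.degrees(2*np.arctan2(s["ee_rot"][2],s["ee_rot"][1])))
E
python3 st.py
```

```text
{'clock': np.float64(5.35), 'position': array([0.5524, 0.0528, 0.129 ]), 'ee_rot': array([-6.000e-04,  5.948e-01,  8.038e-01, -1.200e-03]), 'wrist_force': array([ 0.3892, -2.5961, -3.4733]), 'torque': array([-0.5242, -0.0077,  0.0006]), 'opening': np.float64(0.0161), 'gripper_force': np.float64(4.9994)}
R,ang 0.17995470678441927 107.3402952827488 yang 106.99695501885834
```

Forces are low and the radius holds at 0.180 m. Continuing.

Call:
step_arm --moves '[[[-0.01,-0.2965,0],[0,0,-0.063]],[[-0.01,-0.2965,0],[0,0,-0.063]],[[-0.01,-0.2965,0],[0,0,-0.063]],[[-0.01,-0.2965,0],[0,0,-0.063]],[[-0.01,-0.2965,0],[0,0,-0.063]],[[-0.01,-0.2965,0],[0,0,-0.063]],[[-0.01,-0.2965,0],[0,0,-0.063]],[[-0.01,-0.2965,0],[0,0,-0.063]],[[-0.01,-0.2965,0],[0,0,-0.063]],[[-0.01,-0.2965,0],[0,0,-0.063]],[[-0.01,-0.2965,0],[0,0,-0.063]],[[0,0,0],[0,0,0]],[[0,0,0],[0,0,0]]]'

```text
clock: 6.65
position: [0.4543, -0.0251, 0.1292]
ee_rot: [0.001, 0.272, 0.962, -0.0]
wrist_force: [3.0, -2.3, -6.3]
opening: 0.0159
gripper_force: 5.0
```

```bash
python3 st.py
```

```text
{'clock': np.float64(6.65), 'position': array([ 0.4543, -0.0251,  0.1292]), 'ee_rot': array([ 9.000e-04,  2.723e-01,  9.622e-01, -0.000e+00]), 'wrist_force': array([ 3.0349, -2.3404, -6.2831]), 'torque': array([-0.465 , -0.4722, -0.0476]), 'opening': np.float64(0.0159), 'gripper_force': np.float64(4.9999)}
R,ang 0.1784202253442906 148.26269587548202 yang 148.39636630817841
```

Call:
step_arm --moves '[[[0.01,-0.2965,0],[0,0,-0.063]],[[-0.01,-0.2965,0],[0,0,-0.063]],[[-0.005,-0.148,0],[0,0,-0.032]],[[0,0,0],[0,0,0]],[[0,0,0],[0,0,0]]]'

```text
clock: 7.15
position: [0.4409, -0.0511, 0.1297]
ee_rot: [0.002, 0.191, 0.982, -0.0]
wrist_force: [4.6, -2.1, -6.6]
opening: 0.0158
gripper_force: 5.0
```

Call:
step_arm --moves '[[[0,-0.06,0],[0,0,-0.012]],[[0,-0.06,0],[0,0,-0.012]],[[0,0,0],[0,0,0]]]'

```text
clock: 7.45
position: [0.4391, -0.0553, 0.1297]
ee_rot: [0.002, 0.179, 0.984, -0.0]
wrist_force: [4.2, -2.5, -7.2]
opening: 0.0158
gripper_force: 5.0
```

```bash
python3 st.py
```

```text
{'clock': np.float64(7.45), 'position': array([ 0.4391, -0.0553,  0.1297]), 'ee_rot': array([ 1.800e-03,  1.786e-01,  9.839e-01, -2.000e-04]), 'wrist_force': array([ 4.1524, -2.499 , -7.1638]), 'torque': array([-0.4209, -0.8153,  0.0121]), 'opening': np.float64(0.0158), 'gripper_force': np.float64(4.9999)}
R,ang 0.1786084119140833 159.1172631589502 yang 159.4245813670712
```

Call:
step_arm --moves '[[[0,-0.05,0],[0,0,-0.01]],[[0,-0.05,0],[0,0,-0.01]],[[0,0,0],[0,0,0]]]'

```text
clock: 7.75
position: [0.4378, -0.059, 0.1297]
ee_rot: [0.002, 0.168, 0.986, -0.0]
wrist_force: [4.2, -2.6, -6.9]
opening: 0.0156
gripper_force: 5.0
```

Call:
step_arm --moves '[[[0,-0.05,0],[0,0,-0.01]],[[0,0,0],[0,0,0]]]'

```text
clock: 7.95
position: [0.4371, -0.0608, 0.1297]
ee_rot: [0.002, 0.163, 0.987, -0.0]
wrist_force: [5.3, -1.9, -6.8]
opening: 0.0159
gripper_force: 5.0
```

```bash
python3 st.py
```

```text
{'clock': np.float64(7.95), 'position': array([ 0.4371, -0.0608,  0.1297]), 'ee_rot': array([ 1.800e-03,  1.632e-01,  9.866e-01, -1.000e-04]), 'wrist_force': array([ 5.2998, -1.9277, -6.8096]), 'torque': array([-0.3129, -0.8143,  0.0152]), 'opening': np.float64(0.0159), 'gripper_force': np.float64(5.0001)}
R,ang 0.17860307880401216 160.99640710664943 yang 161.2173676339847
```

Call:
step_arm --moves '[[[0,-0.04,0],[0,0,0]],[[0,0,0],[0,0,0]]]'

```text
clock: 8.15
position: [0.4366, -0.0623, 0.1298]
ee_rot: [0.002, 0.163, 0.987, -0.0]
wrist_force: [5.3, -0.2, -5.6]
opening: 0.0161
gripper_force: 5.0
```

Call:
step_arm --moves '[[[0,-0.04,0],[0,0,0]],[[0,0,0],[0,0,0]]]'

```text
clock: 8.35
position: [0.4363, -0.0628, 0.1298]
ee_rot: [0.002, 0.164, 0.986, 0.001]
wrist_force: [7.0, 3.7, -6.1]
opening: 0.0156
gripper_force: 5.0
```

```bash
python3 st.py
```

```text
{'clock': np.float64(8.35), 'position': array([ 0.4363, -0.0628,  0.1298]), 'ee_rot': array([2.000e-03, 1.641e-01, 9.864e-01, 9.000e-04]), 'wrist_force': array([ 6.9847,  3.7408, -6.1033]), 'torque': array([ 0.6421, -1.1372, -0.0762]), 'opening': np.float64(0.0156), 'gripper_force': np.float64(5.0056)}
R,ang 0.17877203377655568 161.68231339376635 yang 161.104686036814
```

The stop is being felt: the tool lags and the force is rising. One more firm nudge, then ease off and release.

Call:
step_arm --moves '[[[0,-0.05,0],[0,0,0]],[[0,0,0],[0,0,0]],[[0,0,0],[0,0,0]]]'

```text
clock: 8.65
position: [0.4359, -0.0638, 0.1298]
ee_rot: [0.002, 0.165, 0.986, 0.002]
wrist_force: [7.8, 7.7, -4.9]
opening: 0.0178
gripper_force: 5.0
```

Call:
step_arm --moves '[[[0,0,0],[0,0,0]],[[0,0,0],[0,0,0]],[[0,0,0],[0,0,0]]]' --grip 0.36

```text
clock: 8.95
position: [0.4326, -0.065, 0.1296]
ee_rot: [-0.001, 0.163, 0.987, 0.0]
wrist_force: [-0.4, 0.8, -0.5]
opening: 0.0295
gripper_force: 0.0
```

```bash
python3 st.py
```

```text
{'clock': np.float64(8.95), 'position': array([ 0.4326, -0.065 ,  0.1296]), 'ee_rot': array([-1.100e-03,  1.625e-01,  9.867e-01,  3.000e-04]), 'wrist_force': array([-0.4105,  0.8149, -0.5414]), 'torque': array([ 0.024 , -0.0157,  0.0492]), 'opening': np.float64(0.0295), 'gripper_force': np.float64(0.0)}
R,ang 0.18164547331987813 162.69199322976866 yang 161.29235083957417
```

Call:
step_arm --moves '[[[0,0,-0.65],[0,0,0]],[[0,0,-0.65],[0,0,0]],[[0,0,-0.65],[0,0,0]],[[0,0,-0.65],[0,0,0]],[[0,0,-0.65],[0,0,0]],[[-0.65,0.033,0],[0,0,0]],[[-0.65,0.033,0],[0,0,0]],[[-0.65,0.033,0],[0,0,0]],[[0,0,0],[0,0,0]],[[0,0,0],[0,0,0]],[[0,0,0],[0,0,0]]]' --grip 0.7

```text
clock: 10.05
position: [0.5069, -0.0864, 0.259]
ee_rot: [-0.002, 0.163, 0.987, 0.0]
wrist_force: [0.3, -0.2, -0.3]
opening: 0.0606
gripper_force: 0.0
```

Run:
```python
from h import *
s=r.state();print({k:np.round(s[k],4) for k in("clock","position","ee_rot","wrist_force")})
c=r.calibration("wrist");im,d=r.snapshot("wrist");cv2.imwrite("pics/w2.png",im[:,:,::-1]);np.save("w2.npy",d)
print("expected px gauge,post",px(c,[[.508,-.086,.159],[.4355,-.0616,.131]]))
for t in("gauge_grip","keeper_handle","sleeve_top"):
  for f in r.find_in("wrist",t)[:2]:
    u,v=f["point"][0]*560,f["point"][1]*420;print(t,round(f["p"],2),u,v,at_d(c,u,v,d[int(v),int(u)]))
```

```text
{'clock': np.float64(10.05), 'position': array([ 0.5069, -0.0864,  0.259 ]), 'ee_rot': array([-1.500e-03,  1.627e-01,  9.867e-01,  3.000e-04]), 'wrist_force': array([ 0.2897, -0.1592, -0.3385])}
expected px gauge,post [[278.44469265 224.18832024]
 [278.21081614 117.01718324]]
gauge_grip 0.97 277.984 23.016000000000002 [ 0.37812103 -0.04239761  0.14540304]
gauge_grip 0.82 281.12 220.584 [ 0.50585921 -0.08319229  0.15943037]
keeper_handle 0.92 302.792 177.618 [ 0.49123811 -0.05745725  0.10205254]
sleeve_top 0.58 258.272 190.596 [ 0.4917582  -0.10003471  0.0904212 ]
```

View pics/w2.png

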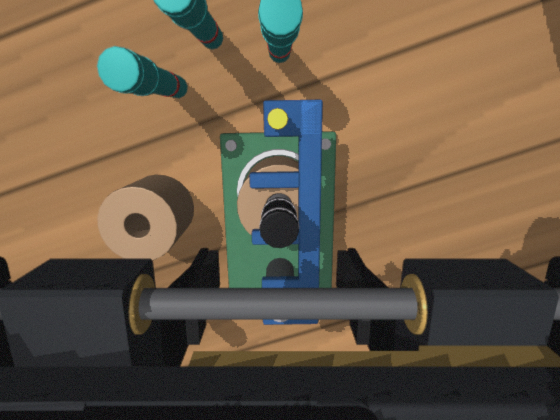

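The keeper is home: its post is at (277,118), its prongs lie either side of the gauge, and the gauge's top is at (279,227). I'll refine the gauge's centre from the depth picture.

Run:
```python
from h import *
d=np.load("w2.npy");c=r.calibration("wrist");im=cv2.imread("pics/w2.png")
def cen(box,zlo,zhi):
    P=[]
    for v in range(box[1],box[3]):
        for u in range(box[0],box[2]):
            if d[v,u]>0:
                p=at_d(c,u,v,d[v,u])
                if zlo<p[2]<zhi:P.append([*p,u,v])
    P=np.array(P);(x,y),rad=cv2.minEnclosingCircle(P[:,:2].astype(np.float32))
    print(len(P),"mean",P.mean(0),"circle",x,y,rad);return P
for lo in(.150,.154,.156):cen((250,195,310,255),lo,.17)
cen((262,100,292,135),.125,.14)
s=r.state();R=cv2.Rodrigues(np.zeros(3))[0]
q=s["ee_rot"];a=2*np.arctan2(q[2],q[1]);print("tool x ang",np.degrees(a),s["position"])
```

```text
1277 mean [ 5.11699671e-01 -8.71009649e-02  1.59090671e-01  2.78731402e+02
  2.27333594e+02] circle 0.5128258466720581 -0.08751600235700607 0.01522067841142416
1191 mean [ 5.12300760e-01 -8.72625024e-02  1.59571543e-01  2.78785055e+02
  2.28310663e+02] circle 0.5130674839019775 -0.08761090785264969 0.015024363063275814
1167 mean [ 5.12529407e-01 -8.73251971e-02  1.59670251e-01  2.78803770e+02
  2.28651243e+02] circle 0.5132402181625366 -0.08764522522687912 0.014920919202268124
340 mean [ 4.37422074e-01 -6.31426632e-02  1.31443441e-01  2.77208824e+02
  1.18400000e+02] circle 0.4374750852584839 -0.0631522610783577 0.007900195196270943
tool x ang 161.2807470448823 [ 0.50787587 -0.08673951  0.25954376]
```

Call:
step_arm --moves '[[[-0.128,0.02,0.3],[0,0,0]],[[0,0,0.52],[0,0,0]],[[0,0,0.52],[0,0,0]],[[0,0,0.52],[0,0,0]],[[0,0,0.52],[0,0,0]],[[0,0,0.52],[0,0,0]],[[0,0,0],[0,0,0]],[[0,0,0],[0,0,0]],[[0,0,0],[0,0,0]]]'

```text
clock: 11.15
position: [0.5145, -0.0882, 0.1442]
ee_rot: [0.001, 0.163, 0.987, -0.0]
wrist_force: [-0.6, -0.3, 0.8]
opening: 0.061
gripper_force: 0.0
```

Call:
step_arm --moves '[[[0,0,0],[0,0,0]],[[0,0,0],[0,0,0]],[[0,0,0],[0,0,0]],[[0,0,0],[0,0,0]],[[0,0,0],[0,0,0]],[[0,0,0],[0,0,0]]]' --grip 0.25 --squeeze 4

```text
clock: 11.75
position: [0.514, -0.088, 0.1437]
ee_rot: [0.0, 0.163, 0.987, 0.0]
wrist_force: [-0.3, 0.8, 1.5]
opening: 0.0299
gripper_force: 4.0
```

```bash
python3 st.py
```

```text
{'clock': np.float64(11.75), 'position': array([ 0.514 , -0.088 ,  0.1437]), 'ee_rot': array([2.000e-04, 1.626e-01, 9.867e-01, 0.000e+00]), 'wrist_force': array([-0.2719,  0.7705,  1.4784]), 'torque': array([ 0.011 , -0.03  , -0.0291]), 'opening': np.float64(0.0299), 'gripper_force': np.float64(4.0002)}
R,ang 0.09713338896772677 161.360568675992 yang 161.28288172663423
```

The side force is tiny. I'll firm the grip and start lifting slowly.

Call:
step_arm --moves '[[[0,0,0],[0,0,0]],[[0,0,0],[0,0,0]],[[0,0,0],[0,0,0]],[[0,0,0],[0,0,0]]]' --squeeze 30

```text
clock: 12.15
position: [0.514, -0.0879, 0.1437]
ee_rot: [0.0, 0.163, 0.987, 0.0]
wrist_force: [0.1, 0.7, 2.5]
opening: 0.0295
gripper_force: 30.0
```

Call:
step_arm --moves '[[[0,0,-0.05],[0,0,0]],[[0,0,-0.05],[0,0,0]],[[0,0,-0.05],[0,0,0]],[[0,0,0],[0,0,0]],[[0,0,0],[0,0,0]]]'

```text
clock: 12.65
position: [0.5136, -0.0879, 0.1494]
ee_rot: [-0.0, 0.163, 0.987, 0.0]
wrist_force: [-0.8, 0.6, -3.3]
opening: 0.0295
gripper_force: 30.0
```

```bash
python3 st.py
```

```text
{'clock': np.float64(12.65), 'position': array([ 0.5136, -0.0879,  0.1494]), 'ee_rot': array([-3.000e-04,  1.626e-01,  9.867e-01,  0.000e+00]), 'wrist_force': array([-0.7642,  0.5567, -3.2798]), 'torque': array([-0.0247, -0.0072,  0.0064]), 'opening': np.float64(0.0295), 'gripper_force': np.float64(29.9584)}
R,ang 0.0975284038502092 161.41424928819887 yang 161.28486082228906
```

The lift carries only the gauge's weight, with no jam.

Call:
step_arm --moves '[[[0,0,-0.05],[0,0,0]],[[0,0,-0.05],[0,0,0]],[[0,0,-0.05],[0,0,0]],[[0,0,-0.05],[0,0,0]],[[0,0,-0.05],[0,0,0]],[[0,0,-0.05],[0,0,0]],[[0,0,-0.05],[0,0,0]],[[0,0,0],[0,0,0]]]'

```text
clock: 13.45
position: [0.514, -0.0881, 0.1639]
ee_rot: [0.0, 0.163, 0.987, -0.0]
wrist_force: [0.5, -0.4, -2.6]
opening: 0.0291
gripper_force: 30.0
```

Call:
step_arm --moves '[[[0,0,-0.05],[0,0,0]],[[0,0,-0.05],[0,0,0]],[[0,0,-0.05],[0,0,0]],[[0,0,-0.05],[0,0,0]],[[0,0,-0.05],[0,0,0]],[[0,0,-0.05],[0,0,0]],[[0,0,-0.05],[0,0,0]],[[0,0,-0.05],[0,0,0]],[[0,0,-0.05],[0,0,0]],[[0,0,-0.05],[0,0,0]],[[0,0,0],[0,0,0]],[[0,0,0],[0,0,0]],[[0,0,0],[0,0,0]],[[0,0,0],[0,0,0]]]'

```text
clock: 14.85
position: [0.5138, -0.0879, 0.1834]
ee_rot: [-0.0, 0.163, 0.987, 0.0]
wrist_force: [0.8, -0.4, -2.3]
opening: 0.0291
gripper_force: 30.0
```

```bash
python3 st.py
python3 - <<'E'
from h import *
L=[]
for n in("side","wrist"):
    im,d=r.snapshot(n);L.append(im[:,:,::-1])
a=cv2.resize(L[0][170:290,260:360],(375,450),interpolation=2);b=cv2.resize(L[1][90:330,180:380],(375,450),interpolation=2)
cv2.imwrite("pics/end.png",cv2.hconcat([a,b]))
E
```

```text
{'clock': np.float64(14.85), 'position': array([ 0.5138, -0.0879,  0.1834]), 'ee_rot': array([-1.000e-04,  1.626e-01,  9.867e-01,  0.000e+00]), 'wrist_force': array([ 0.7836, -0.3696, -2.3012]), 'torque': array([0.0444, 0.0112, 0.0062]), 'opening': np.float64(0.0291), 'gripper_force': np.float64(29.9583)}
R,ang 0.09734329602540462 161.37723506015246 yang 161.28481417288165
```

View pics/end.png

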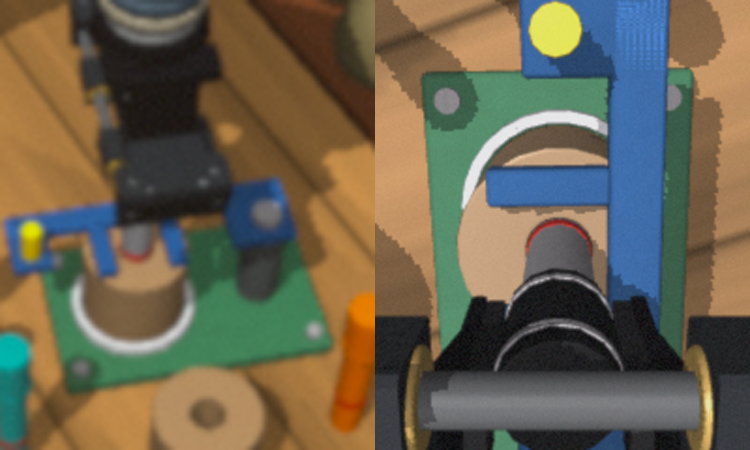

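The red band is visible at the bore mouth and the keeper is closed. I'll raise about 1.6 mm more so the band just clears, then settle and check by depth.

Call:
step_arm --moves '[[[0,0,-0.04],[0,0,0]],[[0,0,0],[0,0,0]],[[0,0,0],[0,0,0]],[[0,0,0],[0,0,0]],[[0,0,0],[0,0,0]],[[0,0,0],[0,0,0]]]'

```text
clock: 15.55
position: [0.5138, -0.088, 0.1851]
ee_rot: [-0.0, 0.163, 0.987, -0.0]
wrist_force: [1.3, -1.0, -2.9]
opening: 0.0291
gripper_force: 30.0
```

```bash
python3 st.py
python3 - <<'E'
from h import *
c=r.calibration("wrist");im,d=r.snapshot("wrist");b=im[:,:,::-1].copy()
h=cv2.cvtColor(b,cv2.COLOR_BGR2HSV);m=cv2.inRange(h,(0,150,60),(8,255,255))|cv2.inRange(h,(172,150,60),(180,255,255))
m[:150]=0;m[300:]=0;m[:,:240]=0;m[:,320:]=0
ys,xs=np.nonzero(m)
P=np.array([at_d(c,u,v,d[v,u]) for u,v in zip(xs,ys)]);print(len(P),"band z",np.percentile(P[:,2],[0,5,50,95,100]))
cv2.imwrite("pics/end2.png",cv2.resize(b[160:260,220:340],(720,600),interpolation=2))
E
```

```text
{'clock': np.float64(15.55), 'position': array([ 0.5138, -0.088 ,  0.1851]), 'ee_rot': array([-0.    ,  0.1626,  0.9867, -0.    ]), 'wrist_force': array([ 1.2562, -0.9735, -2.9387]), 'torque': array([-0.0006, -0.0127,  0.009 ]), 'opening': np.float64(0.0291), 'gripper_force': np.float64(29.9584)}
R,ang 0.09726020983238141 161.40239234264507 yang 161.2837525012098
78 band z [0.09101525 0.09199746 0.09548584 0.0975199  0.32562563]
```

View pics/end2.png

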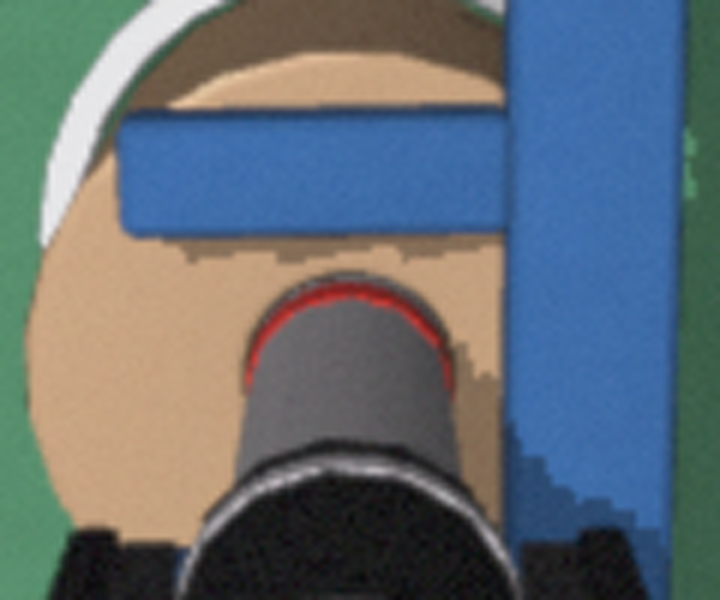

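The whole red band shows, at about 90–97 mm height, just above the sleeve top at 89 mm. A sliver of grey shaft is visible below it, the shaft is centred, and the keeper is home. Handing in.

```bash
python3 -c "
from workcell import r
print(r.hand_in())"
```

```text
the job is handed in; nothing more can be done
None
```

The job is handed in: the keeper was swung home first, then the gauge drawn straight up about 41 mm, and it is held there steady with its red band just clear of the sleeve and the keeper still closed.

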